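# Load the specimen photo box, slide its window shut and take the picture

## Task

Photograph the moths in the green case: slide the photo box's orange-framed window fully open, set the green case gently, without letting it drop, lid up on the sloped black rest inside, lengthwise up the slope, centred and with its lower end down against the lip, and let go of it. Then slide the window fully shut and, with the case in place behind it, press the red button in front of the box all the way in and let it come back out. Leave the other things on the table as they are.

Things in the scene. Friction and masses are not known exactly. Their poses are not given: they have to be found in the camera images.
- station: photo box, fixed, 225 deep, 400 wide (y), 175 tall; x away from its low front, y to the left; origin on the table at mid width, 120 mm behind the front. Front wall 90 tall; above it the front slopes up 25 degrees for 200 mm to a flat roof 44 deep. Right half (y -195 to 6 mm): bay behind the window; left half: grey housing. A ledge 70 deep, 120 wide, 45 tall stands before the left front
- bay_mouth (a point): middle of the bay's sloped opening, in the window's plane: about 185 mm wide (box y) and 185 mm up the slope once the window is fully open; the middle of the rest's face lies 70 mm straight in from it, square to the slope
- window (a joint): slide of the window along the box's +y, m: 0 fully shut over the bay (a stop), 0.19 fully open over the housing (a stop). It may start a little ajar. About 1.5 N of friction; it stays where it is left
- window_handle (a point): point on the window's handle, an orange fin square out of the middle of the sloped window: 60 long up the slope, 14 thick along the slide, 40 tall off the panel; the point is on its centre plane, 24 mm off the panel, 16 mm below the fin's outer edge. The window, clear, 188 x 192 x 4 in an orange frame, slopes 25 degrees, parallel to the rest; the handle moves with it
- rest: sloped black board fixed in the bay, 116 long x 44 wide x 8 thick, rising 25 degrees to the back. Origin mid of its top face, x up the slope, y along the box's y (the slide direction), z square out of the face. A lip at its low end stands 12 mm out of the face, inner side at x = -58 mm: a case against it has its middle at x = -3 mm. Bay walls about 97 mm to either side of its centre line
- case_green: the case to photograph: flat closed specimen case, green tray with a clear lid over moths on a white card, one solid piece 110 (x) x 60 (y) x 30 tall (z), about 0.16 kg; origin under its middle, lying lid up on the table. Either end may point up the slope
- shutter (a joint): travel of the red push button, m: 0 out, 0.006 fully in, about 5 N at full travel; springs back
- shutter_top (a point): centre of the top of the red button (34 across, in a black collar 50 across) on the grey ledge in front of the box's left half, 67 mm above the table; the button's top stands 10 mm above its collar and is pressed straight down
- case_yellow: a like case with a yellow tray, the same size: a bystander, leave it
- case_grey: a like case with a grey tray, the same size: a bystander, leave it
- knife: yellow and black utility knife lying on the table, 150 x 30 x 18: a bystander; origin under its middle
- tub: clear round bowl, 170 across, 75 tall: a bystander; origin under its middle
- jar: clear jar with a blue cap, 64 across, 90 tall: a bystander; origin under its middle
- brush: brush with a wooden handle lying on the table, 180 long, about 20 tall: a bystander; origin at the table under its middle

How it is judged:
On the way, in this order (a step that is already met when the one before it is completed fails the run):
1. the window is slid open (value of joint window above 0.15 m), for 0.1 s.
2. the green case lies on the rest, released, with the window open (x of case_green in the frame of rest between -0.012 and 0.008 m and y of case_green in the frame of rest between -0.012 and 0.012 m and z of case_green in the frame of rest between -0.004 and 0.006 m and angle between the z axis of case_green and the z axis of rest, either way round below 0.1 rad and angle between the x axis of case_green and the x axis of rest, either way round below 0.15 rad and angle between case_green's own z axis and vertical below 1.2 rad and contact force between the fingers and case_green below 0.5 N and linear speed of case_green below 0.03 m/s and value of joint window above 0.15 m), for 0.3 s.
3. the window is slid shut with the case on the rest (value of joint window below 0.006 m and x of case_green in the frame of rest between -0.012 and 0.008 m and y of case_green in the frame of rest between -0.012 and 0.012 m and z of case_green in the frame of rest between -0.004 and 0.006 m and angle between the z axis of case_green and the z axis of rest, either way round below 0.1 rad and angle between the x axis of case_green and the x axis of rest, either way round below 0.15 rad and angle between case_green's own z axis and vertical below 1.2 rad), for 0.2 s.
4. the red button is pressed in with the window shut and the case on the rest (all of step 3 and value of joint shutter above 0.0045 m), for 0.05 s.
At the end, for the whole second after the job is handed in: Window shut (within 6 mm); green case at rest on the sloped rest, lid up, not held, within 12 mm of the centre line sideways, its lower end within about 11 mm of the lip, lengthwise within 8 degrees, flat within 5 degrees; red button out again (all of step 3 and contact force between the fingers and case_green below 0.5 N and linear speed of case_green below 0.03 m/s and value of joint shutter below 0.002 m and velocity of joint window below 0.01 m/s); the robot touches nothing.
It fails at once if the green case is dropped (moves faster than 0.4 m/s while not held) (linear speed of case_green above 0.4 m/s and contact force between the fingers and case_green below 0.3 N).
It fails at once if a bystander (another case, knife, tub, jar, brush) is moved more than 25 mm (distance of any of case_yellow, case_grey, knife, tub, jar, brush from where it was at the start of the episode above 0.025 m).
It also fails if it takes over 64 s, if anything falls off the work surface, if the arm or the gripper's body presses on something with over 40 N, if the wrist force passes 120 N, or if a joint passes its speed limit or range.

## Robot

A 7-joint arm with a two-finger parallel gripper is mounted at the origin on the work surface. World frame = base frame: x ahead of the robot, y to its left, z up, the work surface at z = 0. Lengths are in m, angles in rad, forces in N, time in s.
With the tool pointing down it reaches from about 0.4 to 0.925 m from the base axis. Payload 4.1 kg.
Tool frame: the origin (TCP) lies at the very end of the fingers, on their centre line; the grasp point (between the pads) lies 19 mm behind it; z points along the fingers, y is the line along which they close (so a half turn about z gives the same grasp; the last joint's range is limited). The gripper opens to 85 mm and grips with 20 to 120 N. Pads are 22 mm wide; open, the fingers measure 114 mm over their backs; the gripper's body (76 mm by 85 mm) begins 54 mm behind the grasp point. The pads swing forward as they close: fully open they stand 13 mm farther back than shut.
Start: joints at [1.127, 0.398, 0.045, 1.537, -0.019, 1.207, -0.051], TCP at [0.22, -0.612, 0.231] pointing down, gripper open.
Joint ranges: [-2.82, 2.82], [-0.49, 2.23], [-1.37, 1.46], [0, 2.46], [-1.36, 4.5], [0.23, 2], [-2.94, 2.94]. Speed limits (rad/s): [2.57, 2.57, 3.14, 3.14, 3.14, 3.14, 3.14].

## Interface

Orientations are given as a unit quaternion [x, y, z, w].
In Python, from rig import robot, eyes, hand_in gives the robot as it stands.
- The arm moves only by the tool send_rows, never from a script. Its argument "steps" is a list that holds one entry, the list of rows, each a list of 7 numbers: the opening, from 0 (shut) to 1 (fully open), then the shift along the tool's x, y, z in units of 30 mm (1.0 is 30 mm), then the turn, a rotation vector about the tool's x, y, z in units of 5 degrees (1.0 is 5 degrees). In form: [[[fingers, dx, dy, dz, rx, ry, rz], ...]]. A call has 1 to 10 rows; each row is the pose to reach, as a shift and turn from the pose commanded when the call began, along the tool's axes at that moment; what a row does not reach only later rows make up. A row lasts 1/10 s, in which the tool goes at most 50 mm and 8.59 degrees, less where a joint would pass 70% of its speed; a pose out of reach is approached as far as the arm can. A call with a gripper value outside its range is refused whole. The fingers move at their own pace and stop on an object; "squeeze" is the grip in N (left out, the last holds). Time passes only in rows, so rows that repeat a pose let the fingers close. It gives the time, the measured TCP pose, the force, the opening and the grip force at its end, in the units of the state.
- robot.observe(): the state, without advancing time (a new reading comes with each control period).
- eyes.snapshot(name): name is "scene" or "top"; returns a dict with "color" (420x560x3 uint8, red, green, blue), "K" (3x3 intrinsics, pixels), "k1" (the pictures are not rectified: a ray, as slopes to the right and down, at radius r is drawn at 1 + k1 r^2 times it, then the intrinsics apply), "rvec" (rotation vector, rad) and "tvec" (3), from world to camera coordinates, as OpenCV has them. Camera axes: x right, y down, z forward; pixel columns grow to the right and rows downward; lengths in m; the calibration is good to about 2 mm. A picture is of the moment at which its call begins. There is no depth.
- hand_in(): hands the job in; it is judged then, once.
Trained networks look in the newest picture that a camera, given by its name, has taken for a name from the list of things; names that differ only in an ending like _2 or _b are one class to them, and where a whole thing is asked for, a point or a joint stands for the part that bears it (a point fixed in the world has none). Each returns a list of dicts, best first, with "p" (0 to 1); they miss things now and then, are a little off and sometimes report something else, mostly with a low value. They report only what shows in the picture. A call takes as long as a camera call.
- eyes.spot_in(camera, query): "extent" ([left, top, width, height] in pixels, round what is visible of it).
- eyes.landmark_of(camera, query): "uv" ([column, row] in pixels: a listed point, or the origin of a listed thing).
The state is a dict: "t": time; "joints": joint angles; "joint_vel": joint speeds; "joint_torque": joint torques, N m; "position": TCP position; "eef_rot": TCP orientation; "contact_force": force on the tool from outside, world axes, zero at the start; "moment": the same for the moment, N m; "opening": finger opening in m; "finger_force": force on a finger pad.
Only numpy, scipy, OpenCV 4.12 (cv2) and the standard library are available. Lean on these libraries where they do the work, as an engineer would, in place of code of your own. Each camera call takes 0.05 s, during which the arm holds its last target. There are 200 camera calls.

## Working session

There is one attempt and no reset: what is moved stays moved. The work goes in short steps, Python scripts to look and compute and a tool call to move; the robot and the scene stay as the last step left them, time stands still between calls to the robot, and variables do not carry over. Pictures are saved under pics/ and viewed, at most 10 in all, crops included, and the job is handed in when it is done.

Besides the shell and the picture viewer there is one more tool, called after ">>>" by a JSON object that holds its "api" and its "payload". send_rows: Moves the arm, as the interface text tells. Its arguments: {"type":"object","properties":{"steps":{"type":"array","items":{"type":"array","items":{"type":"array","items":{"type":"number"}}}},"squeeze":{"type":"number"}},"required":["steps"]}

```bash
mkdir -p pics; ls; cat > h.py <<'E'
import numpy as np, cv2, json
from scipy.spatial.transform import Rotation as R
from rig import robot, eyes, hand_in
def ray(s,uv):
    K=np.array(s["K"]);k1=s["k1"]
    p=cv2.undistortPoints(np.array([[uv]],float),K,np.array([k1,0,0,0,0.]))[0,0]
    Rm=cv2.Rodrigues(np.array(s["rvec"],float))[0];t=np.array(s["tvec"],float).ravel()
    o=-Rm.T@t;d=Rm.T@np.array([p[0],p[1],1]);return o,d/np.linalg.norm(d)
def proj(s,P):
    return cv2.projectPoints(np.array(P,float).reshape(-1,1,3),np.array(s["rvec"],float),np.array(s["tvec"],float),np.array(s["K"],float),np.array([s["k1"],0,0,0,0.]))[0][:,0]
def atz(s,uv,z):
    o,d=ray(s,uv);return o+d*(z-o[2])/d[2]
def tri(rs):
    A=sum(np.eye(3)-np.outer(d,d) for o,d in rs);b=sum((np.eye(3)-np.outer(d,d))@o for o,d in rs)
    x=np.linalg.solve(A,b);return x,[np.linalg.norm(np.cross(x-o,d)) for o,d in rs]
E
python3 - <<'E'
from h import *
np.set_printoptions(precision=4,suppress=True)
S={}
for c in("scene","top"):
    S[c]=eyes.snapshot(c);cv2.imwrite(f"pics/{c}0.png",S[c]["color"][:,:,::-1])
L={}
for q in("bay_mouth","window_handle","shutter_top","station","rest","case_green","case_yellow","case_grey","knife","tub","jar","brush"):
    for c in S:
        r=eyes.landmark_of(c,q);L[c,q]=r[0] if r else None
    print(q,[(L[c,q]["uv"],round(L[c,q]["p"],2)) if L[c,q] else None for c in S],end=" ")
    if L["scene",q] and L["top",q]: print(*tri([ray(S[c],L[c,q]["uv"]) for c in S]))
    else: print()
for c in S: print(c,ray(S[c],[280,210]))
print(robot.observe())
E
```

```text
pics
bay_mouth [([325.0, 216.6], 0.83), ([257.2, 167.1], 0.92)] [ 0.5976 -0.0051  0.1369] [np.float64(0.0026932880762634273), np.float64(0.002693288076263624)]
window_handle [([320.6, 207.7], 0.82), ([260.0, 169.3], 0.62)] [ 0.5857 -0.0126  0.1634] [np.float64(0.0010001507381889444), np.float64(0.001000150738188877)]
shutter_top [([314.7, 187.3], 0.38), ([179.9, 232.9], 0.59)] [0.4561 0.1986 0.0621] [np.float64(0.00778949717404736), np.float64(0.007789497174047497)]
station [([346.3, 241.9], 0.71), ([225.4, 176.6], 0.78)] [ 0.6199  0.0953 -0.0108] [np.float64(0.0032674282706822155), np.float64(0.0032674282706823023)]
rest [([332.5, 244.6], 0.47), None] 
case_green [([205.1, 290.5], 0.88), ([355.5, 254.4], 0.65)] [ 0.4032 -0.2578 -0.0047] [np.float64(0.0009648595603528061), np.float64(0.0009648595603528322)]
case_yellow [([334.5, 243.8], 0.64), ([409.4, 227.3], 0.73)] [ 0.5731 -0.2758  0.2493] [np.float64(0.14820373460432676), np.float64(0.1482037346043269)]
case_grey [([260.0, 319.7], 0.77), ([356.7, 196.9], 0.73)] [ 0.5631 -0.2622 -0.007 ] [np.float64(0.004083361743665304), np.float
[... 612 characters left out ...]
777395)]
scene (array([ 0.8978, -0.7048,  0.7   ]), array([-0.4274,  0.6893, -0.585 ]))
top (array([ 0.2869, -0.0736,  1.1774]), array([ 0.1956,  0.0135, -0.9806]))
{'t': 1.3, 'joints': array([ 1.127 ,  0.3984,  0.0451,  1.5366, -0.0187,  1.2069, -0.0507]), 'joint_vel': array([-0.0001,  0.0029,  0.0007,  0.0017,  0.0001,  0.0007, -0.0014]), 'joint_torque': array([  0.0001, -47.5017,   1.3629, -25.4514,   0.0114,   0.001 ,
        -0.    ]), 'position': array([ 0.2197, -0.6117,  0.2313]), 'eef_rot': array([ 0.9852,  0.1716, -0.    ,  0.    ]), 'contact_force': array([ 0.523 ,  1.0905, -0.5669]), 'moment': array([ 0.0164, -0.0008,  0.0308]), 'finger_force': 0.0, 'opening': 0.08559782099941417}
```

View pics/scene0.png

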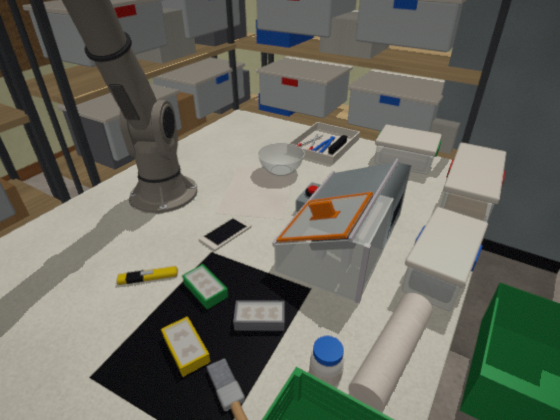

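View pics/top0.png

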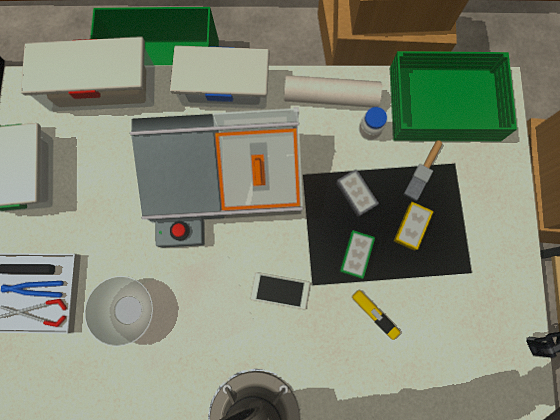

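The scene view shows the green case at about (205,286), the box with its window near (325,215), and the button at (313,189). In the top view the green case is at (358,254), the orange frame spans (216..301, 128..211), the handle is at (258,170) and the button at (179,231). The box yaw is only a few degrees, so next I fit the box and case poses.

```bash
python3 - <<'E'
from h import *
from scipy.optimize import least_squares, minimize
np.set_printoptions(precision=4,suppress=True)
S={c:eyes.snapshot(c) for c in("scene","top")}
# orange frame corners
quad={}
for c,roi in(("top",(190,110,320,225)),("scene",(265,180,390,255))):
    im=S[c]["color"];hsv=cv2.cvtColor(im,cv2.COLOR_RGB2HSV);m=cv2.inRange(hsv,(5,150,90),(20,255,255))
    k=np.zeros_like(m);x0,y0,x1,y1=roi;k[y0:y1,x0:x1]=m[y0:y1,x0:x1]
    p=cv2.findNonZero(k)
    h=cv2.convexHull(p);q=cv2.approxPolyDP(h,6,True)[:,0];quad[c]=q;print(c,len(p),q.tolist())
    b=cv2.inRange(hsv,(0,170,90),(4,255,255))|cv2.inRange(hsv,(172,170,90),(180,255,255))
    x0,y0,x1,y1=(165,215,200,245) if c=="top" else (298,178,328,202)
    kk=np.zeros_like(m);kk[y0:y1,x0:x1]=b[y0:y1,x0:x1];pp=cv2.findNonZero(kk)
    print("red",None if pp is None else (len(pp),pp[:,0].mean(0),pp[:,0].min(0),pp[:,0].max(0)))
# green case
mask={}
for c,(x0,y0,x1,y1) in(("top",(325,220,392,290)),("scene",(172,255,240,312))):
    im=S[c]["color"];hsv=cv2.cvtColor(im,cv2.COLOR_RGB2HSV);g=cv2.inRange(hsv,(45,90,40),(85,255,255))
    k=np.zeros_like(g);k[y0:y1,x0:x1]=g[y0:y1,x0:x1]
    n,l,st,_=cv2.connectedComponentsWithStats(k);k=(np.isin(l,[i for i in range(1,n) if st[i,4]>15])).astype(np.uint8)
    h=cv2.convexHull(cv2.findNonZero(k));mm=np.zeros_like(g);cv2.fillConvexPoly(mm,h,255);mask[c]=mm
    print(c,"green",(mm>0).sum(),cv2.boundingRect(h))
def cost(p):
    x,y,a=p;Rm=R.from_euler("z",a).as_matrix()
    P=np.array([[i*.055,j*.03,k*.03] for i in(-1,1) for j in(-1,1) for k in(0,1)])@Rm.T+[x,y,0];t=0
    for c in S:
        h=cv2.convexHull((proj(S[c],P)*16).astype(np.int32));mm=np.zeros((420,560),np.uint8);cv2.fillConvexPoly(mm,h,255,8,4)
        t+=((mm>0)&(mask[c]>0)).sum()/((mm>0)|(mask[c]>0)).sum()
    return -t
best=min((minimize(cost,[.403,-.258,a],method="Nelder-Mead",options=dict(initial_simplex=[[.403,-.258,a],[.409,-.258,a],[.403,-.252,a],[.403,-.258,a+.1]])) for a in(-.3,-.1,.1)),key=lambda r:r.fun)
print("green",best.x,best.fun)
# box
c25,s25=np.cos(np.radians(25)),np.sin(np.radians(25));u=np.array([c25,0,s25]);n=np.array([-s25,0,c25]);Y=np.array([0,1,0])
M=np.array([-.0294,-.0945,.1323])
def W(p,Q): return np.atleast_2d(Q)@R.from_euler("z",p[2]).as_matrix().T+[p[0],p[1],0]
def model(p):
    C=M+Y*p[3]+n*.002
    cor=np.array([C+u*.096*i+Y*.094*j for i in(1,-1) for j in(1,-1)])
    return W(p,cor),W(p,[C+n*.024])
top=quad["top"];sc=quad["scene"]
def near(q,pr): return np.array([q[np.argmin(np.linalg.norm(q-a,axis=1))] for a in pr])
def res(p):
    cor,hd=model(p);r=[]
    for c in S:
        pr=proj(S[c],cor);r.append((pr-near(quad[c],pr)).ravel())
    r.append((proj(S["scene"],hd)[0]-[320.6,207.7])/2);r.append((proj(S["top"],hd)[0]-[260,169.3])/3)
    bm=W(p,[M]);r.append((proj(S["scene"],bm)[0]-[325,216.6])/3);r.append((proj(S["top"],bm)[0]-[257.2,167.1])/3)
    return np.concatenate(r)
f=least_squares(res,[.62,.095,.04,0],loss="soft_l1");print("box",f.x,f.cost,res(f.x).round(1))
cor,hd=model(f.x);print("handle",hd,"mouth",W(f.x,[M]));print({c:proj(S[c],cor).round(0).tolist() for c in S})
print("shutter top", [atz(S["top"],[179.9,232.9],.067)])
E
```

```text
top 1284 [[299, 205], [222, 209], [215, 133], [295, 128]]
red (136, array([178.0221, 229.6765]), array([172, 223], dtype=int32), array([184, 236], dtype=int32))
scene 1064 [[372, 193], [346, 237], [277, 240], [311, 200]]
red (45, array([311.7778, 188.5556]), array([308, 186], dtype=int32), array([316, 192], dtype=int32))
top green 1164 (340, 230, 35, 49)
scene green 1258 (183, 263, 45, 46)
green [ 0.4032 -0.2579 -0.3069] -1.9448437421394473
box [ 0.6195  0.0927  0.056  -0.0012] 7.755598790522449 [ 1.   0.6  0.5 -0.9 -2.5  1.8 -0.9  0.3  0.5 -1.6 -0.3 -0.7  0.1  1.
 -0.9  1.1  0.6  0.4 -0.9  0.6  0.2  0.2 -0.   0.8]
handle [[ 0.5845 -0.0051  0.1559]] mouth [[ 0.5954 -0.0033  0.1323]]
{'scene': [[373.0, 194.0], [347.0, 236.0], [308.0, 202.0], [276.0, 240.0]], 'top': [[216.0, 131.0], [295.0, 127.0], [222.0, 210.0], [298.0, 206.0]]}
shutter top [array([0.4489, 0.1926, 0.067 ])]
```

```bash
cat >> h.py <<'E'
np.set_printoptions(precision=4,suppress=True)
BX=np.array([.6195,.0927,0]);RB=R.from_euler("z",.056)
s25,c25=np.sin(np.radians(25)),np.cos(np.radians(25))
u=RB.apply([c25,0,s25]);n=RB.apply([-s25,0,c25]);Y=RB.apply([0,1,0])
RT=R.from_matrix(np.column_stack([u,-Y,-n]))   # tool square to slope
MOUTH=BX+RB.apply([-.0294,-.0945,.1323]);REST=MOUTH-.07*n
def down(a): # tool straight down, tool x at yaw a
    return R.from_matrix(np.column_stack([[np.cos(a),np.sin(a),0],[np.sin(a),-np.cos(a),0],[0,0,-1]]))
def rows(*tg,start=None):
    o=robot.observe();p0,R0=start if start else (o["position"],R.from_quat(o["eef_rot"]))
    for p,Rt in tg:
        print(np.round(np.r_[R0.inv().apply(np.array(p)-p0)/.03,np.degrees((R0.inv()*Rt).as_rotvec())/5],2).tolist())
E
python3 - <<'E'
from h import *
H=MOUTH+n*.026
rows((H+n*.087,RT),(H-n*.013,RT));print(H,MOUTH,robot.observe()["position"])
rows((H-n*.013,RT),(H-n*.013+Y*.188,RT),(H+n*.087+Y*.188,RT),start=(H+n*.087,RT))
E
```

```text
[17.12, -15.31, -0.11, -0.72, 4.96, 3.26]
[18.47, -14.91, 2.91, -0.72, 4.96, 3.26]
[ 0.5845 -0.0039  0.1559] [ 0.5954 -0.0033  0.1323] [ 0.2197 -0.6118  0.2314]
[0.0, 0.0, 3.33, 0.0, 0.0, 0.0]
[0.0, -6.27, 3.33, 0.0, 0.0, 0.0]
[-0.0, -6.27, -0.0, 0.0, 0.0, 0.0]
```

>>> {"api": "send_rows", "payload": {"steps": [[[1, 17.12, -15.31, -0.11, -0.72, 4.96, 3.26], [1, 17.12, -15.31, -0.11, -0.72, 4.96, 3.26], [1, 17.12, -15.31, -0.11, -0.72, 4.96, 3.26], [1, 17.12, -15.31, -0.11, -0.72, 4.96, 3.26], [1, 17.12, -15.31, -0.11, -0.72, 4.96, 3.26], [1, 17.12, -15.31, -0.11, -0.72, 4.96, 3.26], [1, 17.12, -15.31, -0.11, -0.72, 4.96, 3.26], [1, 17.12, -15.31, -0.11, -0.72, 4.96, 3.26], [1, 17.12, -15.31, -0.11, -0.72, 4.96, 3.26], [1, 17.12, -15.31, -0.11, -0.72, 4.96, 3.26]]]}}

```text
t: 2.4
position: [0.4584, -0.1703, 0.2342]
eef_rot: [0.976, 0.027, 0.217, -0.005]
contact_force: [1.3, 0.2, 0.1]
opening: 0.0856
finger_force: 0.0
```

```bash
python3 - <<'E'
from h import *
H=MOUTH+n*.026
rows((H+n*.087,RT));print(robot.observe()["position"])
E
```

```text
[2.98, -5.3, 1.37, 0.01, -0.01, -0.0]
[ 0.4584 -0.1703  0.2342]
```

>>> {"api": "send_rows", "payload": {"steps": [[[1, 2.98, -5.3, 1.37, 0, 0, 0], [1, 2.98, -5.3, 1.37, 0, 0, 0], [1, 2.98, -5.3, 1.37, 0, 0, 0], [1, 2.98, -5.3, 1.37, 0, 0, 0], [1, 2.98, -5.3, 1.37, 0, 0, 0], [1, 2.98, -5.3, 1.37, 0, 0, 0]]]}}

```text
t: 3.0
position: [0.5471, -0.0072, 0.2341]
eef_rot: [0.976, 0.028, 0.216, -0.006]
contact_force: [0.2, -0.4, -0.1]
opening: 0.0856
finger_force: 0.0
```

```bash
python3 - <<'E'
from h import *
H=MOUTH+n*.026
rows((H+n*.087,RT));print(robot.observe()["position"],H+n*.087)
S={c:eyes.snapshot(c) for c in("scene","top")}
L={c:eyes.landmark_of(c,"window_handle") for c in S}
print({c:[(r["uv"],r["p"]) for r in L[c][:2]] for c in S},{c:proj(S[c],H) for c in S})
cv2.imwrite("pics/a.png",np.hstack([cv2.resize(S[c]["color"][y:y+150,x:x+200,::-1],(400,300)) for c,x,y in(("scene",230,130),("top",160,100))]))
E
```

```text
[0.03, -0.04, -0.01, -0.01, 0.01, 0.02]
[ 0.5471 -0.0072  0.2341] [ 0.5478 -0.006   0.2347]
{'scene': [([319.5, 206.4], 0.59)], 'top': []} {'scene': array([[321.9734, 208.2046]]), 'top': array([[256.7422, 171.0448]])}
```

View pics/a.png

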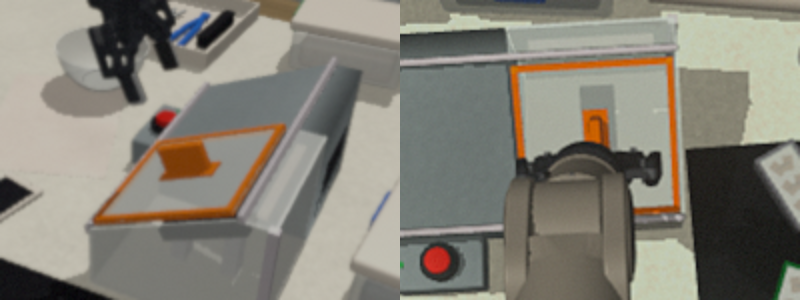

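The crops show the fingers straddling the orange fin sideways in the top view, with the fin at (595,125) in the crop. Now I descend and grip.

>>> {"api": "send_rows", "payload": {"steps": [[[1, 0, 0, 1.3, 0, 0, 0], [1, 0, 0, 2.3, 0, 0, 0], [1, 0, 0, 3.0, 0, 0, 0], [1, 0, 0, 3.3, 0, 0, 0], [0, 0, 0, 3.3, 0, 0, 0], [0, 0, 0, 3.3, 0, 0, 0], [0, 0, 0, 3.3, 0, 0, 0], [0, 0, 0, 3.3, 0, 0, 0], [0, 0, 0, 3.3, 0, 0, 0]]], "squeeze": 20}}

```text
t: 4.1
position: [0.5891, -0.006, 0.1453]
eef_rot: [0.976, 0.027, 0.217, -0.006]
contact_force: [-6.1, -0.9, 7.5]
opening: 0.014
finger_force: 23.9
```

>>> {"api": "send_rows", "payload": {"steps": [[[0, 0, -0.6, -0.1, 0, 0, 0], [0, 0, -1.6, -0.1, 0, 0, 0], [0, 0, -2.6, -0.1, 0, 0, 0], [0, 0, -3.6, -0.1, 0, 0, 0], [0, 0, -4.6, -0.1, 0, 0, 0], [0, 0, -5.4, -0.1, 0, 0, 0], [0, 0, -5.9, -0.1, 0, 0, 0], [0, 0, -6.15, -0.1, 0, 0, 0], [0, 0, -6.15, -0.1, 0, 0, 0]]]}}

```text
t: 5.0
position: [0.5764, 0.1798, 0.1465]
eef_rot: [0.976, 0.028, 0.215, -0.007]
contact_force: [-0.7, 1.7, -4.7]
opening: 0.0136
finger_force: 21.1
```

>>> {"api": "send_rows", "payload": {"steps": [[[0, 0, -0.15, 0, 0, 0, 0], [0, 0, -0.3, 0, 0, 0, 0], [0, 0, -0.3, 0, 0, 0, 0]]]}}

```text
t: 5.3
position: [0.5763, 0.1814, 0.1464]
eef_rot: [0.976, 0.025, 0.215, -0.001]
contact_force: [-5.4, -9.9, 4.0]
opening: 0.0136
finger_force: 28.8
```

>>> {"api": "send_rows", "payload": {"steps": [[[1, 0, 0.2, 0, 0, 0, 0], [1, 0, 0.2, 0, 0, 0, 0], [1, 0, 0.2, 0, 0, 0, 0], [1, 0, 0.2, -1, 0, 0, 0], [1, 0, 0.2, -2.5, 0, 0, 0], [1, 0, 0.2, -4, 0, 0, 0]]]}}

```text
t: 5.9
position: [0.5259, 0.1797, 0.2569]
eef_rot: [0.976, 0.028, 0.216, -0.007]
contact_force: [1.1, -1.1, 1.4]
opening: 0.0851
finger_force: 0.0
```

```bash
python3 - <<'E'
from h import *
g=np.array([.4032,-.2579,0]);D=down(-.307)
rows((g+[0,0,.14],D));print(robot.observe()["position"],robot.observe()["contact_force"])
E
```

```text
[-6.09, 14.33, 1.44, -0.92, -4.92, 4.11]
[0.5259 0.1797 0.2569] [ 1.0541 -1.1152  1.3759]
```

>>> {"api": "send_rows", "payload": {"steps": [[[1, -6.09, 14.33, 1.44, -0.92, -4.92, 4.11], [1, -6.09, 14.33, 1.44, -0.92, -4.92, 4.11], [1, -6.09, 14.33, 1.44, -0.92, -4.92, 4.11], [1, -6.09, 14.33, 1.44, -0.92, -4.92, 4.11], [1, -6.09, 14.33, 1.44, -0.92, -4.92, 4.11], [1, -6.09, 14.33, 1.44, -0.92, -4.92, 4.11], [1, -6.09, 14.33, 1.44, -0.92, -4.92, 4.11], [1, -6.09, 14.33, 1.44, -0.92, -4.92, 4.11], [1, -6.09, 14.33, 1.44, -0.92, -4.92, 4.11], [1, -6.09, 14.33, 1.44, -0.92, -4.92, 4.11]]]}}

```text
t: 6.9
position: [0.4013, -0.2634, 0.1388]
eef_rot: [0.988, -0.157, 0.0, 0.001]
contact_force: [-0.0, -0.3, 0.5]
opening: 0.0852
finger_force: 0.0
```

```bash
python3 - <<'E'
from h import *
g=np.array([.4032,-.2579,0]);D=down(-.307)
rows((g+[0,0,.14],D),(g+[0,0,.005],D));print(robot.observe()["position"])
S={c:eyes.snapshot(c) for c in("scene","top")}
cv2.imwrite("pics/b.png",np.hstack([cv2.resize(S[c]["color"][y:y+150,x:x+200,::-1],(400,300)) for c,x,y in(("scene",110,190),("top",190,110))]))
E
```

```text
[0.0, -0.19, -0.04, 0.03, -0.02, -0.09]
[-0.0, -0.2, 4.46, 0.03, -0.02, -0.09]
[ 0.4013 -0.2634  0.1388]
```

View pics/b.png

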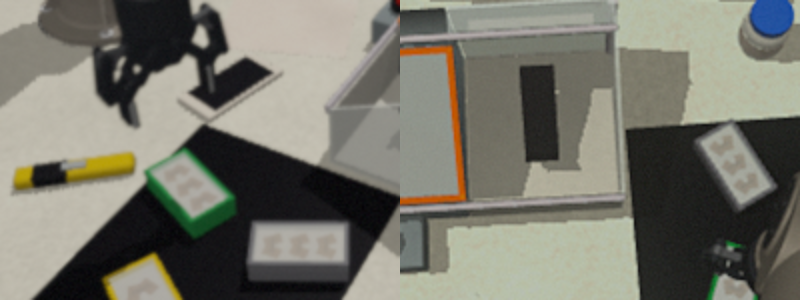

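The window is fully open and the black rest shows in the top crop at about (540,112), which is (260,166) in the full picture. The hand is above the green case, so I descend in stages.

>>> {"api": "send_rows", "payload": {"steps": [[[1, 0, 0, 0, 0, 0, 0], [1, 0, 0, 1.3, 0, 0, 0], [1, 0, 0, 2.6, 0, 0, 0], [1, 0, 0, 2.8, 0, 0, 0], [1, 0, 0, 2.8, 0, 0, 0]]]}}

```text
t: 7.5
position: [0.404, -0.257, 0.0555]
eef_rot: [0.988, -0.152, 0.0, -0.0]
contact_force: [-0.9, 0.1, 0.7]
opening: 0.0853
finger_force: 0.0
```

```bash
python3 - <<'E'
from h import *
g=np.array([.4032,-.2579,0]);D=down(-.307)
rows((g+[0,0,.005],D));print(robot.observe()["position"],robot.observe()["contact_force"])
S={c:eyes.snapshot(c) for c in("scene","top")}
P=[REST+u*.058*i+Y*.022*j for i in(1,-1) for j in(1,-1)]
print(proj(S["top"],P).round(1).tolist())
t=S["top"]["color"][130:200,245:290];m=(t.max(2)<50).astype(np.uint8)
nn,l,st,_=cv2.connectedComponentsWithStats(m);i=1+st[1:,4].argmax();print(st[i]);q=cv2.minAreaRect(cv2.findNonZero((l==i).astype(np.uint8)));print(cv2.boxPoints(q)+[245,130])
for c in S: print([(r["uv"],round(r["p"],2)) for r in eyes.landmark_of(c,"rest")[:2]],proj(S[c],REST),[(r["uv"],round(r["p"],2)) for r in eyes.landmark_of(c,"case_green")[:2]],proj(S[c],g))
cv2.imwrite("pics/c.png",np.hstack([cv2.resize(S[c]["color"][y:y+100,x:x+133,::-1],(400,300)) for c,x,y in(("scene",140,220),("top",290,200))]))
E
```

```text
[-0.02, 0.04, 1.68, -0.01, -0.0, 0.01]
[ 0.404  -0.257   0.0555] [-0.8702  0.0556  0.7299]
[[248.2, 143.2], [265.5, 142.3], [251.2, 187.9], [268.1, 187.1]]
[  5  13  19  48 757]
[[249.6187 143.0891]
 [265.7451 142.0487]
 [268.7772 189.0466]
 [252.6508 190.087 ]]
[([336.2, 241.5], 0.42), ([342.8, 241.1], 0.27)] [[334.5854 240.3175]] [([206.3, 288.3], 0.63)] [[205.216  289.1658]]
[([255.9, 164.8], 0.66), ([359.0, 254.1], 0.17)] [[258.2583 165.3762]] [([359.8, 255.4], 0.62)] [[356.0839 254.5006]]
```

View pics/c.png

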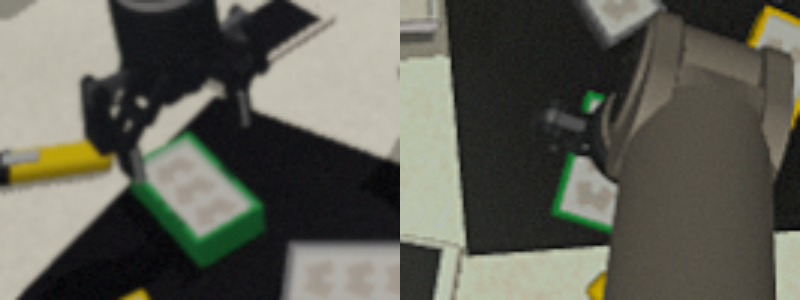

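```bash
python3 - <<'E'
from h import *
S={c:eyes.snapshot(c) for c in("scene","top")}
o=robot.observe();Rt=R.from_quat(o["eef_rot"]);p=o["position"]
for c,x,y,ox in(("scene",140,220,0),("top",290,200,400)):
    f=lambda P:((proj(S[c],P)-[x,y])*3+[ox,0]).round(0).tolist()
    print(c,"tips",f([p+Rt.apply([0,s*.045,-d]) for s in(-1,1) for d in(.013,.04)]))
    D=down(-.307);print("lid",f([np.array([.4032,-.2579,.03])+D.apply([i*.055,j*.03,0]) for i in(1,-1) for j in(1,-1)]))
E
```

```text
scene tips [[233.0, 122.0], [229.0, 97.0], [134.0, 175.0], [128.0, 150.0]]
lid [[196.0, 241.0], [261.0, 202.0], [124.0, 162.0], [187.0, 129.0]]
top tips [[560.0, 137.0], [565.0, 134.0], [665.0, 171.0], [672.0, 168.0]]
lid [[655.0, 110.0], [588.0, 89.0], [620.0, 233.0], [552.0, 211.0]]
```

Projected fingertips and lid agree with the picture: tips expected at crop (134,175) and (233,122), seen at (138,178) and (245,122). I go down and grip.

>>> {"api": "send_rows", "payload": {"steps": [[[1, 0, 0, 0.9, 0, 0, 0], [1, 0, 0, 1.5, 0, 0, 0], [1, 0, 0, 1.65, 0, 0, 0], [0, 0, 0, 1.65, 0, 0, 0], [0, 0, 0, 1.65, 0, 0, 0], [0, 0, 0, 1.65, 0, 0, 0], [0, 0, 0, 1.65, 0, 0, 0]]], "squeeze": 30}}

```text
t: 8.6
position: [0.4044, -0.2592, 0.0071]
eef_rot: [0.988, -0.154, 0.002, 0.001]
contact_force: [-0.0, -0.1, 2.3]
opening: 0.0597
finger_force: 33.8
```

>>> {"api": "send_rows", "payload": {"steps": [[[0, 0, 0, -0.3, 0, 0, 0], [0, 0, 0, -1.0, 0, 0, 0], [0, 0, 0, -2.2, 0, 0, 0], [0, 0, 0, -3.7, 0, 0, 0], [0, 0, 0, -5.2, 0, 0, 0], [0, 0, 0, -6.7, 0, 0, 0], [0, 0, 0, -7.3, 0, 0, 0], [0, 0, 0, -7.3, 0, 0, 0]]]}}

```text
t: 9.4
position: [0.405, -0.2594, 0.2287]
eef_rot: [0.988, -0.154, 0.004, 0.002]
contact_force: [1.0, 0.2, -2.3]
opening: 0.0592
finger_force: 33.5
```

```bash
python3 - <<'E'
from h import *
o=robot.observe();print(o["position"],o["contact_force"],o["opening"],o["finger_force"])
rows((REST+n*.13,RT),(REST+n*.08,RT))
E
```

```text
[ 0.405  -0.2594  0.2287] [ 0.9941  0.2158 -2.2665] 0.05921320137437662 33.47022593021393
[2.65, -9.76, 1.4, 0.96, 4.85, -4.1]
[3.3, -10.02, 2.91, 0.96, 4.85, -4.1]
```

>>> {"api": "send_rows", "payload": {"steps": [[[0, 0.27, -0.98, 0.14, 0.1, 0.5, -0.4], [0, 0.6, -2.2, 0.3, 0.25, 1.2, -1], [0, 1, -3.6, 0.5, 0.4, 1.9, -1.6], [0, 1.4, -5.0, 0.7, 0.5, 2.6, -2.2], [0, 1.75, -6.4, 0.9, 0.65, 3.3, -2.8], [0, 2.1, -7.7, 1.1, 0.8, 4, -3.4], [0, 2.45, -8.9, 1.3, 0.9, 4.5, -3.8], [0, 2.65, -9.76, 1.4, 0.96, 4.85, -4.1], [0, 2.65, -9.76, 1.4, 0.96, 4.85, -4.1]]]}}

```text
t: 10.3
position: [0.5662, 0.0006, 0.1803]
eef_rot: [0.977, 0.03, 0.211, -0.01]
contact_force: [-0.5, -0.4, -2.5]
opening: 0.0595
finger_force: 33.5
```

```bash
cat > fit.py <<'E'
from h import *
from scipy.optimize import minimize
def fitcase(S,p,Rt,z0):
    """fit case offset along tool x (dx) & y (dy): compare green pixels with projected case"""
    for c in S:
        im=S[c]["color"];hsv=cv2.cvtColor(im,cv2.COLOR_RGB2HSV);g=cv2.inRange(hsv,(45,90,40),(85,255,255))
        P=np.array([[i*.055,j*.03,k] for i in(-1,1) for j in(-1,1) for k in(z0,z0-.03)])
        pr=proj(S[c],p+Rt.apply(P));h=cv2.convexHull(pr.astype(np.int32))
        zone=np.zeros_like(g);cv2.fillConvexPoly(zone,h,255);zone=cv2.dilate(zone,np.ones((13,13)))
        g&=zone;print(c,"green bbox",cv2.boundingRect(cv2.findNonZero(g)),"model bbox",cv2.boundingRect(h),"n",(g>0).sum())
        for dx in(-.008,-.004,0,.004,.008): print(dx,cv2.boundingRect((proj(S[c],p+Rt.apply(P+[dx,0,0]))).astype(np.int32)))
E
python3 - <<'E'
from fit import *
o=robot.observe();Rt=R.from_quat(o["eef_rot"]);print(o["position"],o["opening"],o["finger_force"])
rows((REST+n*.13,RT))
S={c:eyes.snapshot(c) for c in("scene","top")}
fitcase(S,o["position"],Rt,.007)
P=np.array([[i*.055,j*.03,k] for i in(-1,1) for j in(-1,1) for k in(.007,-.023)])
im=[]
for c,x,y in(("scene",250,120),("top",190,90)):
    a=cv2.resize(S[c]["color"][y:y+150,x:x+200,::-1],(400,300),interpolation=cv2.INTER_CUBIC)
    for q in (proj(S[c],o["position"]+Rt.apply(P))-[x,y])*2: cv2.circle(a,tuple(int(v) for v in q),2,(255,0,255),-1)
    im.append(a)
cv2.imwrite("pics/d.png",np.hstack(im))
E
```

```text
[0.5662 0.0006 0.1803] 0.05949230783456766 33.49893629550934
[0.2, 0.18, -0.15, -0.1, 0.12, 0.04]
scene green bbox (291, 181, 51, 27) model bbox (289, 179, 54, 29) n 502
-0.008 (286, 180, 54, 29)
-0.004 (288, 180, 53, 28)
0 (289, 179, 54, 29)
0.004 (290, 179, 54, 29)
0.008 (292, 179, 54, 29)
top green bbox (239, 152, 29, 21) model bbox (238, 150, 31, 52) n 159
-0.008 (238, 154, 31, 52)
-0.004 (238, 152, 31, 52)
0 (238, 150, 31, 52)
0.004 (238, 149, 31, 52)
0.008 (238, 147, 31, 52)
```

View pics/d.png

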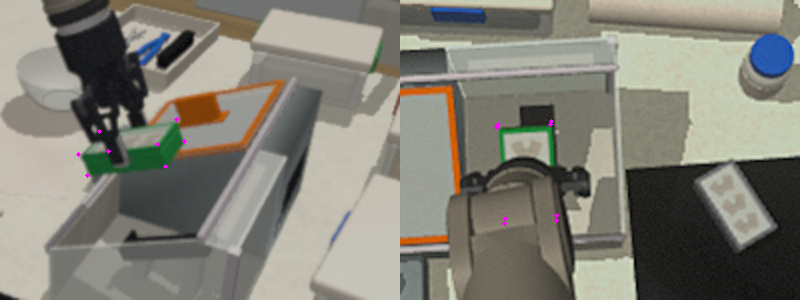

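Overlay and picture agree to about 2 px: the case front edge is at top (254,152), and the case sits centred over the rest. I lower it in slowly.

>>> {"api": "send_rows", "payload": {"steps": [[[0, 0.1, 0.03, 0, 0, 0, 0], [0, 0.1, 0.03, 0.6, 0, 0, 0], [0, 0.1, 0.03, 1.3, 0, 0, 0], [0, 0.1, 0.03, 2.0, 0, 0, 0], [0, 0.1, 0.03, 2.6, 0, 0, 0], [0, 0.1, 0.03, 3.0, 0, 0, 0], [0, 0.1, 0.03, 3.2, 0, 0, 0], [0, 0.1, 0.03, 3.2, 0, 0, 0], [0, 0.1, 0.03, 3.2, 0, 0, 0]]]}}

```text
t: 11.3
position: [0.611, -0.0026, 0.0976]
eef_rot: [0.977, 0.026, 0.214, -0.008]
contact_force: [0.1, -0.1, -2.9]
opening: 0.0593
finger_force: 33.4
```

```bash
python3 - <<'E'
from fit import *
o=robot.observe();Rt=R.from_quat(o["eef_rot"]);print(o["position"],o["contact_force"],o["finger_force"])
rows((REST+n*.009+u*.003-Y*.0008,RT))
d=RB.inv().apply(o["position"]-REST);print("rest frame",(o["position"]-REST)@u,(o["position"]-REST)@Y,(o["position"]-REST)@n)
E
```

```text
[ 0.611  -0.0026  0.0976] [ 0.1457 -0.1028 -2.9169] 33.445191979408264
[0.12, 0.02, 0.76, -0.04, 0.06, -0.03]
rest frame -0.0004949201967032173 -0.00016268296999106722 0.031959204645877835
```

>>> {"api": "send_rows", "payload": {"steps": [[[0, 0.1, 0.02, 0.2, 0, 0.05, 0], [0, 0.1, 0.02, 0.4, 0, 0.05, 0], [0, 0.1, 0.02, 0.55, 0, 0.05, 0], [0, 0.1, 0.02, 0.65, 0, 0.05, 0], [0, 0.1, 0.02, 0.65, 0, 0.05, 0], [0, 0.1, 0.02, 0.65, 0, 0.05, 0]]]}}

```text
t: 11.9
position: [0.6217, -0.0017, 0.0806]
eef_rot: [0.976, 0.027, 0.216, -0.008]
contact_force: [-0.0, -0.3, -3.0]
opening: 0.0593
finger_force: 33.5
```

```bash
python3 - <<'E'
from fit import *
o=robot.observe();Rt=R.from_quat(o["eef_rot"]);print(o["position"],o["contact_force"],o["moment"],o["finger_force"])
rows((REST+n*.007+u*.003-Y*.0008,RT))
print("rest frame",(o["position"]-REST)@u,(o["position"]-REST)@Y,(o["position"]-REST)@n)
E
```

```text
[ 0.6217 -0.0017  0.0806] [-0.0056 -0.2913 -2.9585] [-0.0157  0.6473 -0.0037] 33.52830111980438
[0.03, 0.03, 0.17, -0.05, 0.02, -0.02]
rest frame 0.002002614758069669 0.00010865473197394335 0.0119830265078158
```

No contact yet (only the case's weight shows). Small steps down.

>>> {"api": "send_rows", "payload": {"steps": [[[0, 0.03, 0.03, 0.06, 0, 0, 0], [0, 0.03, 0.03, 0.12, 0, 0, 0], [0, 0.03, 0.03, 0.16, 0, 0, 0], [0, 0.03, 0.03, 0.16, 0, 0, 0]]]}}

```text
t: 12.3
position: [0.6247, -0.0027, 0.0767]
eef_rot: [0.976, 0.027, 0.216, -0.008]
contact_force: [-0.9, 0.3, -1.2]
opening: 0.0589
finger_force: 33.7
```

>>> {"api": "send_rows", "payload": {"steps": [[[0, 0, 0, 0.04, 0, 0, 0], [0, 0, 0, 0.08, 0, 0, 0], [0, 0, 0, 0.08, 0, 0, 0]]]}}

```text
t: 12.6
position: [0.6249, -0.0027, 0.0763]
eef_rot: [0.976, 0.027, 0.216, -0.007]
contact_force: [-17.3, -0.8, 20.1]
opening: 0.0591
finger_force: 36.7
```

```bash
python3 - <<'E'
from fit import *
o=robot.observe();Rt=R.from_quat(o["eef_rot"]);print(o["position"],o["contact_force"],o["moment"])
print("rest frame",(o["position"]-REST)@u,(o["position"]-REST)@Y,(o["position"]-REST)@n,(RT.inv()*Rt).as_rotvec())
S={c:eyes.snapshot(c) for c in("scene","top")}
fitcase(S,o["position"],Rt,.007)
P=np.array([[i*.055,j*.03,k] for i in(-1,1) for j in(-1,1) for k in(.007,-.023)])
im=[]
for c,x,y in(("scene",280,190),("top",210,110)):
    a=cv2.resize(S[c]["color"][y:y+100,x:x+133,::-1],(400,300),interpolation=cv2.INTER_CUBIC)
    for q in (proj(S[c],o["position"]+Rt.apply(P))-[x,y])*3: cv2.circle(a,tuple(int(v) for v in q),2,(255,0,255),-1)
    im.append(a)
cv2.imwrite("pics/e.png",np.hstack(im))
E
```

```text
[ 0.6249 -0.0027  0.0763] [-17.2954  -0.8245  20.1308] [0.1854 1.5884 0.0185]
rest frame 0.0029856789682529677 -0.0010642732318065838 0.00678771106088724 [ 0.0021 -0.0015  0.002 ]
scene green bbox (309, 223, 47, 18) model bbox (308, 222, 52, 27) n 115
-0.008 (305, 222, 52, 27)
-0.004 (306, 222, 52, 27)
0 (308, 222, 52, 27)
0.004 (309, 222, 52, 27)
0.008 (310, 222, 53, 27)
top green bbox (245, 144, 25, 18) model bbox (244, 142, 28, 46) n 117
-0.008 (244, 145, 28, 47)
-0.004 (244, 143, 28, 47)
0 (244, 142, 28, 46)
0.004 (244, 140, 28, 47)
0.008 (244, 138, 28, 47)
```

View pics/e.png

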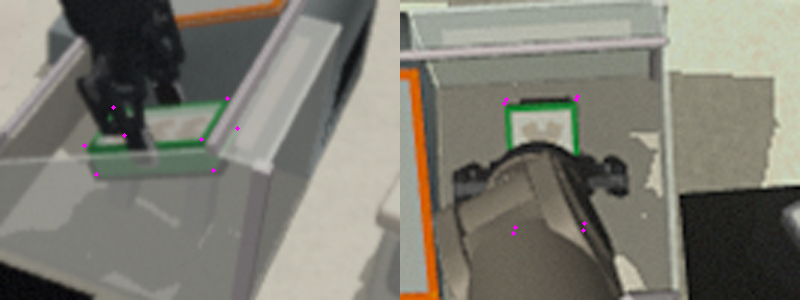

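The picture shows the case flat on the rest, with the top-view front edge at crop (542,103) and the black rest just visible above it. I relieve the pressing and release.

>>> {"api": "send_rows", "payload": {"steps": [[[0, 0, 0, -0.06, 0, 0, 0], [0, 0, 0, -0.06, 0, 0, 0], [0.8, 0, 0, -0.06, 0, 0, 0], [0.9, 0, 0, -0.06, 0, 0, 0], [1, 0, 0, -0.06, 0, 0, 0], [1, 0, 0, -0.06, 0, 0, 0], [1, 0, 0, -0.06, 0, 0, 0]]]}}

```text
t: 13.4
position: [0.625, -0.0025, 0.0761]
eef_rot: [0.976, 0.027, 0.216, -0.008]
contact_force: [-0.6, 0.1, 0.4]
opening: 0.0857
finger_force: 0.0
```

>>> {"api": "send_rows", "payload": {"steps": [[[1, 0, 0, -0.5, 0, 0, 0], [1, 0, 0, -1.5, 0, 0, 0], [1, 0, 0, -3, 0, 0, 0], [1, 0, 0, -4.5, 0, 0, 0], [1, 0, 0, -5.5, 0, 0, 0], [1, 0, -4, -6, 0, 0, 0], [1, 0, -6, -6, 0, 0, 0], [1, 0, -6.2, -6, 0, 0, 0], [1, 0, -6.2, -6, 0, 0, 0], [1, 0, -6.2, -6, 0, 0, 0]]]}}

```text
t: 14.4
position: [0.538, 0.1859, 0.2419]
eef_rot: [0.976, 0.032, 0.217, -0.011]
contact_force: [-0.2, 0.6, -0.6]
opening: 0.0854
finger_force: 0.0
```

```bash
python3 - <<'E'
from fit import *
o=robot.observe();print(o["position"],o["contact_force"])
S={c:eyes.snapshot(c) for c in("scene","top")}
P=np.array([[i*.055-.003,j*.03,k] for i in(-1,1) for j in(-1,1) for k in(0,-.03)])
fitcase(S,REST-.003*u,RT,0)
im=[]
for c,x,y in(("scene",280,190),("top",210,110)):
    a=cv2.resize(S[c]["color"][y:y+100,x:x+133,::-1],(400,300),interpolation=cv2.INTER_CUBIC)
    for q in (proj(S[c],REST+RT.apply(P))-[x,y])*3: cv2.circle(a,tuple(int(v) for v in q),2,(255,0,255),-1)
    im.append(a)
cv2.imwrite("pics/f.png",np.hstack(im))
A=MOUTH+n*.013+Y*.188   # grip pose at open
rows((A+n*.1,RT),(A,RT))
for c in S: print([(r["uv"],round(r["p"],2)) for r in eyes.landmark_of(c,"window_handle")[:1]],proj(S[c],MOUTH+n*.026+Y*.19))
rs=[ray(S[c],eyes.landmark_of(c,"shutter_top")[0]["uv"]) for c in S if eyes.landmark_of(c,"shutter_top")];
print("shutter",tri(rs) if len(rs)>1 else rs)
E
```

```text
[0.538  0.1859 0.2419] [-0.2486  0.5685 -0.6425]
scene green bbox (309, 223, 47, 18) model bbox (306, 222, 52, 27) n 166
-0.008 (303, 222, 52, 27)
-0.004 (305, 222, 51, 27)
0 (306, 222, 52, 27)
0.004 (307, 222, 52, 26)
0.008 (309, 222, 52, 26)
top green bbox (245, 144, 26, 46) model bbox (244, 144, 28, 47) n 255
-0.008 (244, 147, 28, 47)
-0.004 (244, 146, 28, 46)
0 (244, 144, 28, 47)
0.004 (244, 142, 28, 47)
0.008 (244, 141, 27, 47)
[-0.11, -0.09, 0.15, -0.06, 0.02, 0.0]
[-0.11, -0.07, 3.49, -0.06, 0.02, 0.0]
[([347.2, 172.5], 0.79)] [[348.861  173.4445]]
[([178.4, 176.6], 0.98)] [[176.6793 175.2301]]
shutter (array([0.457 , 0.1934, 0.076 ]), [np.float64(0.0017076783364967463), np.float64(0.0017076783364967406)])
```

View pics/f.png

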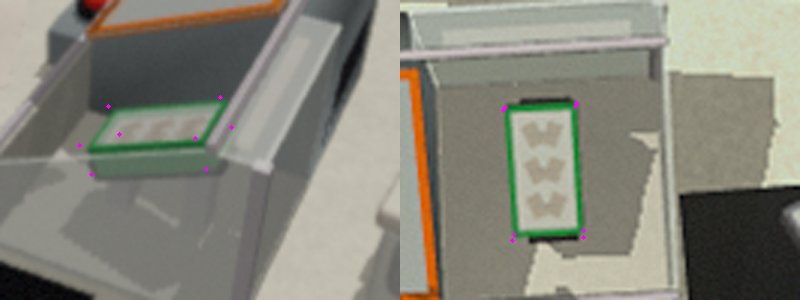

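The top crop shows the case lengthwise on the rest at (545,170), with black rest visible at both ends; it lies within about 2 mm of x=0 and centred sideways. Now I shut the window.

>>> {"api": "send_rows", "payload": {"steps": [[[1, -0.1, 0.03, 0.2, 0, 0, 0], [1, -0.1, 0.03, 1.3, 0, 0, 0], [1, -0.1, 0.03, 2.5, 0, 0, 0], [1, -0.1, 0.03, 3.2, 0, 0, 0], [1, -0.1, 0.03, 3.35, 0, 0, 0], [0, -0.1, 0.03, 3.35, 0, 0, 0], [0, -0.1, 0.03, 3.35, 0, 0, 0], [0, -0.1, 0.03, 3.35, 0, 0, 0], [0, -0.1, 0.03, 3.35, 0, 0, 0], [0, -0.1, 0.03, 3.35, 0, 0, 0]]], "squeeze": 20}}

```text
t: 15.8
position: [0.5787, 0.1802, 0.1489]
eef_rot: [0.976, 0.027, 0.217, -0.008]
contact_force: [-4.6, 0.1, 6.5]
opening: 0.014
finger_force: 23.8
```

>>> {"api": "send_rows", "payload": {"steps": [[[0, 0, 0.5, -0.05, 0, 0, 0], [0, 0, 1.3, -0.05, 0, 0, 0], [0, 0, 2.2, -0.05, 0, 0, 0], [0, 0, 3.1, -0.05, 0, 0, 0], [0, 0, 4.0, -0.05, 0, 0, 0], [0, 0, 4.9, -0.05, 0, 0, 0], [0, 0, 5.6, -0.05, 0, 0, 0], [0, 0, 6.0, -0.05, 0, 0, 0], [0, 0, 6.15, -0.05, 0, 0, 0], [0, 0, 6.15, -0.05, 0, 0, 0]]]}}

```text
t: 16.8
position: [0.59, -0.0055, 0.1493]
eef_rot: [0.976, 0.027, 0.218, -0.008]
contact_force: [9.1, -0.5, -8.3]
opening: 0.0136
finger_force: 22.2
```

>>> {"api": "send_rows", "payload": {"steps": [[[0, 0, 0.1, 0, 0, 0, 0], [0, 0, 0.2, 0, 0, 0, 0], [0, 0, 0.3, 0, 0, 0, 0], [0, 0, 0.3, 0, 0, 0, 0]]]}}

```text
t: 17.2
position: [0.5902, -0.0078, 0.1493]
eef_rot: [0.975, 0.029, 0.218, -0.012]
contact_force: [8.6, 9.8, -8.3]
opening: 0.0136
finger_force: 23.1
```

>>> {"api": "send_rows", "payload": {"steps": [[[1, 0, -0.3, 0, 0, 0, 0], [1, 0, -0.3, 0, 0, 0, 0], [1, 0, -0.3, 0, 0, 0, 0], [1, 0, -0.3, -0.5, 0, 0, 0], [1, 0, -0.3, -1.5, 0, 0, 0], [1, 0, -0.3, -3, 0, 0, 0], [0, 0, -0.3, -4, 0, 0, 0], [0, 0, -0.3, -4, 0, 0, 0]]]}}

```text
t: 18.0
position: [0.5393, -0.009, 0.2618]
eef_rot: [0.975, 0.026, 0.219, -0.005]
contact_force: [-0.6, -0.1, -0.4]
opening: 0.0592
finger_force: 0.0
```

```bash
python3 - <<'E'
from fit import *
S={c:eyes.snapshot(c) for c in("scene","top")}
for c in S: print([(r["uv"],round(r["p"],2)) for r in eyes.landmark_of(c,"window_handle")[:1]],proj(S[c],MOUTH+n*.026),[(r["uv"],round(r["p"],2)) for r in eyes.landmark_of(c,"shutter_top")[:2]],proj(S[c],[.457,.195,.067]))
rows((np.array([.457,.195,.13]),down(.056)));print(robot.observe()["position"])
E
```

```text
[([322.3, 208.5], 0.97)] [[321.9734 208.2046]] [([313.3, 187.4], 0.4)] [[312.0414 187.1939]]
[([129.1, 312.3], 0.69)] [[256.7422 171.0448]] [([178.9, 231.9], 0.51)] [[179.1108 229.7176]]
[-3.85, -6.86, 2.89, -0.07, -4.96, -0.01]
[ 0.537  -0.0076  0.2557]
```

>>> {"api": "send_rows", "payload": {"steps": [[[0, -3.9, -6.86, 2.85, 0, -5, 0], [0, -3.9, -6.86, 2.85, 0, -5, 0], [0, -3.9, -6.86, 2.85, 0, -5, 0], [0, -3.9, -6.86, 2.85, 0, -5, 0], [0, -3.9, -6.86, 2.85, 0, -5, 0], [0, -3.9, -6.86, 2.85, 0, -5, 0], [0, -3.9, -6.86, 2.85, 0, -5, 0], [0, -3.9, -6.86, 2.85, 0, -5, 0]]]}}

```text
t: 19.1
position: [0.4555, 0.195, 0.1301]
eef_rot: [1.0, 0.029, -0.002, -0.002]
contact_force: [0.3, -0.9, 0.6]
opening: -0.0
finger_force: 0.0
```

```bash
python3 - <<'E'
from fit import *
rows((np.array([.456,.195,.08]),down(.056)));o=robot.observe();print(o["position"],o["opening"])
S={c:eyes.snapshot(c) for c in("scene","top")}
cv2.imwrite("pics/g.png",np.hstack([cv2.resize(S[c]["color"][y:y+100,x:x+133,::-1],(400,300)) for c,x,y in(("scene",260,130),("top",140,150))]))
E
```

```text
[0.02, 0.01, 1.67, -0.06, 0.05, 0.02]
[0.4555 0.195  0.1301] -2.333307593656008e-05
```

View pics/g.png

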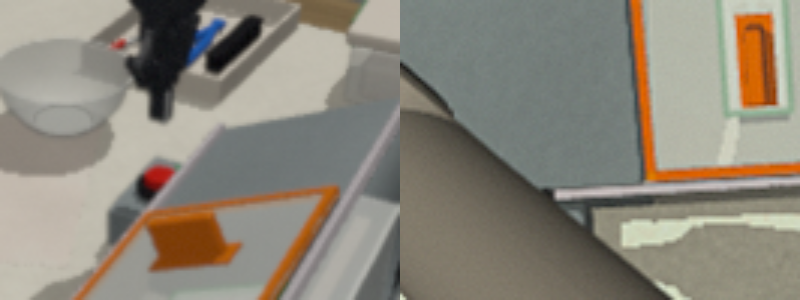

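The fingers at crop (160,115) stand right over the red button at (158,180), and the window is shut. Pressing.

>>> {"api": "send_rows", "payload": {"steps": [[[0, 0, 0, 1.0, 0, 0, 0], [0, 0, 0, 1.8, 0, 0, 0], [0, 0, 0, 2.0, 0, 0, 0], [0, 0, 0, 2.1, 0, 0, 0], [0, 0, 0, 2.2, 0, 0, 0], [0, 0, 0, 2.25, 0, 0, 0], [0, 0, 0, 2.25, 0, 0, 0]]]}}

```text
t: 19.9
position: [0.4571, 0.1946, 0.0647]
eef_rot: [1.0, 0.028, 0.0, -0.002]
contact_force: [0.8, -1.7, 2.3]
opening: -0.0002
finger_force: 1.4
```

>>> {"api": "send_rows", "payload": {"steps": [[[0, 0, 0, 0.08, 0, 0, 0], [0, 0, 0, 0.13, 0, 0, 0], [0, 0, 0, 0.17, 0, 0, 0], [0, 0, 0, 0.17, 0, 0, 0]]]}}

```text
t: 20.3
position: [0.4572, 0.1947, 0.0608]
eef_rot: [1.0, 0.028, 0.0, -0.001]
contact_force: [-2.9, -4.8, 20.6]
opening: -0.0002
finger_force: 10.2
```

It bottomed out (z=0.0608, 20 N). Holding one row, then retreating.

>>> {"api": "send_rows", "payload": {"steps": [[[0, 0, 0, 0, 0, 0, 0], [0, 0, 0, -0.3, 0, 0, 0], [0, 0, 0, -1, 0, 0, 0], [0, 0, 0, -2.2, 0, 0, 0], [0, 0, 0, -3.5, 0, 0, 0], [0, -3, 0, -4, 0, 0, 0], [0, -3, 0, -4, 0, 0, 0], [0, -3, 0, -4, 0, 0, 0]]]}}

```text
t: 21.1
position: [0.3619, 0.1885, 0.1786]
eef_rot: [1.0, 0.029, 0.0, 0.002]
contact_force: [0.1, -1.0, 0.2]
opening: 0.0
finger_force: 0.0
```

```bash
python3 - <<'E'
from fit import *
S={c:eyes.snapshot(c) for c in("scene","top")}
print(robot.observe()["position"],robot.observe()["contact_force"])
fitcase(S,REST,RT,0)
cv2.imwrite("pics/k.png",np.hstack([cv2.resize(S[c]["color"][y:y+150,x:x+200,::-1],(400,300)) for c,x,y in(("scene",250,140),("top",140,110))]))
E
```

```text
[0.3661 0.1887 0.179 ] [ 1.4904 -0.1938  0.1594]
scene green bbox (335, 238, 13, 2) model bbox (307, 222, 52, 26) n 2
-0.008 (304, 222, 52, 27)
-0.004 (306, 222, 51, 27)
0 (307, 222, 52, 26)
0.004 (308, 222, 52, 26)
0.008 (310, 222, 52, 26)
top green bbox (0, 0, 0, 0) model bbox (244, 143, 28, 47) n 0
-0.008 (244, 146, 28, 47)
-0.004 (244, 144, 28, 47)
0 (244, 143, 28, 47)
0.004 (244, 141, 27, 47)
0.008 (244, 140, 27, 47)
```

View pics/k.png

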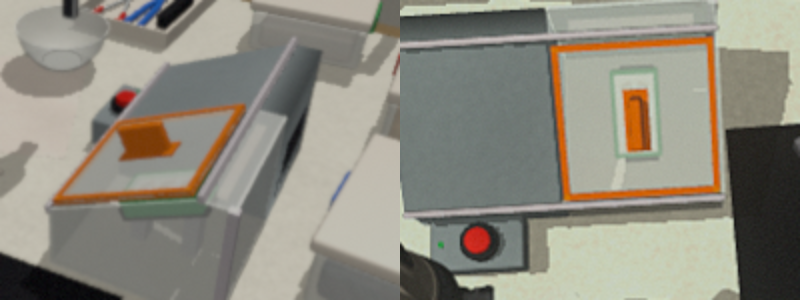

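The window is shut and the case shows behind it at crop (635,112), unchanged. The button is out at (478,242) with a green light on beside it, and the arm is clear.

```bash
python3 -c "
from rig import hand_in
print(hand_in())"
```

```text
the job is handed in; nothing more can be done
None
```

The green case is on the rest behind the shut window, the red button was pressed fully in and came back out, and the job is handed in at about 21 s of the 64 s allowed; the hand-in returned no verdict.

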